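Release the locked bench clamp

ROBOT

A 6-joint arm with a two-finger parallel gripper is mounted at the origin on a cart in front of the work surface, level with it; the furniture and walls round the work are solid. World frame = base frame: x ahead of the robot, y to its left, z up, the work surface at z = 0. Lengths are in m, angles in degrees, forces in N, time in s.
With the tool pointing down it reaches from about 0.3 to 1 m from the base axis. Payload 5.1 kg.
Tool frame: the origin (TCP) lies on the mounting face of the last link; the fingertips stand 190 mm ahead of it and the grasp point (between the pads) lies bot.grip_point_offset ahead of it (bot.grip_point_offset is the distance from the TCP to the grasp point, in m); z points along the fingers, y is the line along which they close (so a half turn about z gives the same grasp; the last joint's range is limited). The gripper opens to 95 mm and grips with 3 to 60 N. Pads are 20 mm wide; open, the fingers measure 119 mm over their backs; the gripper's body (75 mm by 180 mm) begins 59 mm behind the grasp point.
Start: joints at [-72.514, 7.093, 94.555, -0, 78.352, -4.733], TCP at [0.246, -0.602, 0.405] pointing down, gripper open.
Joint ranges: [-149.61, 149.61], [-58.7, 133.49], [1.44, 155.28], [-77.14, 257.14], [18.33, 153.61], [-166.67, 166.67]. Speed limits (degrees/s): [147.25, 147.25, 180, 180, 180, 180].

INTERFACE

Orientations are given as [roll, pitch, yaw] about the fixed x, y, z axes, in that order (R = Rz(yaw) Ry(pitch) Rx(roll)).
In Python, from workcell import bot gives the robot as it stands.
- The arm moves only by the shell command python3 -m inch 'ROWS' [FORCE]. ROWS is text: rows parted by semicolons, each of 5 numbers parted by spaces: the shift along the tool's x, y, z in m, then the turn about the tool's z in degrees, then the gripper's target within -1 to 1 (fully open at 1, half-way at 0, shut at -1). A call has 1 to 10 rows; each row shifts and turns the commanded pose from where the row before left it, along the tool's axes as they then stand; what a row does not reach is not made up. A row lasts 1/8 s, in which the tool goes at most 62.5 mm and 10.7 degrees, less where a joint would pass 70% of its speed; a pose out of reach is approached as far as the arm can. A call is refused whole if a number of a shift passes 0.0625 or a number of a turn 10.7, either way. A call with a gripper value outside its range is refused whole. The fingers move at their own pace and stop on an object; FORCE is the grip in N (left out, the last holds). Time passes only in rows, so rows that do not move let the fingers close. It gives the time, the measured TCP pose, the force, the opening and the grip force at its end, in the units of the state.
- bot.observe(): the state, without advancing time (a new reading comes with each control period).
- bot.camera(name): name is "scene" or "top"; returns a dict with "color" (420x560x3 uint8, blue, green, red), "range_z" (420x560 float32, m along the optical axis (not along the pixel's ray), 0 where there is no reading), "intrinsics" (3x3 intrinsics, pixels), "D" ([k1, k2, p1, p2, k3] as OpenCV has them; the pictures are not rectified), "rvec" (rotation vector, rad) and "tvec" (3), from world to camera coordinates, as OpenCV has them. Camera axes: x right, y down, z forward; pixel columns grow to the right and rows downward; lengths in m; the calibration is good to about 2 mm. A picture is of the moment at which its call begins.
- bot.job_done(): hands the job in; it is judged then, once.
The state is a dict: "clock": time; "qpos": joint angles; "qvel": joint speeds; "effort": joint torques, N m; "eef_pos": TCP position; "tcp_rot": TCP orientation; "ft_force": force on the tool from outside, world axes, zero at the start; "torque": the same for the moment, N m; "opening": finger opening in m; "finger_force": force on a finger pad.
Only numpy, scipy, OpenCV 4.12 (cv2) and the standard library are available. Lean on these libraries where they do the work, as an engineer would, in place of code of your own. Each camera call takes 0.05 s, during which the arm holds its last target. There are 200 camera calls.

TASK

Two identical bench clamps stand on the workbench, both shut and locked; one of them holds a dark wood block. On that clamp, slide the red safety catch aside as far as it goes, then swing the handle with the black grip fully back, away from the block, to open the clamp, and let go. Leave the block lying in its nest and leave the empty clamp shut and locked.

Things in the scene. Friction and masses are not known exactly. Their poses are not given: they have to be found in the camera images.
- clamp: The hold-down clamp that holds the dark wood block; fixed to the bench. Aluminium plate 200 x 160 x 12 mm. Origin on the bench top straight under the handle's hinge axis. Its +x points from the hinge to the wood block, its -y is the way the red catch slides open, +z up. The plate spans x -80 to 120 mm and y -104 to 56 mm. A grey bridge, 89 mm high, spanning x -38 to 12 mm and y -100 to -24 mm, carries the catch.
- clamp_catch (a joint): Red sliding safety catch of this clamp: travel in m, 0 = locked (it starts at 0 to 0.006), 0.035 = slid fully aside along the clamp's -y, where it stays. Its steel tongue stands in the way of the handle's stem until about 0.020. Needs about 2 N.
- clamp_knob (a point): Point on the axis of the catch's upright red knob, 14 mm below the knob's top. Knob: diameter 16 mm, 36 mm tall, standing on a red carriage whose top is 22 mm below this point (100 mm above the bench). At catch = 0 it lies at (-24, -45, 122) mm in the clamp's frame.
- clamp_handle (a joint): Angle of the handle of this clamp in rad: 0 = shut (handle leans 25 degrees toward the block, clamp arm level above the block), 1.3 = fully open (handle leans 49 degrees away from the block, arm raised). It turns in the clamp's x-z plane about a hinge along y at (0, 0, 60) mm in the clamp's frame; the grip centre's distance from the hinge is 105 mm. It is held by friction (about 1.5 N at the grip) and stays where it is left.
- clamp_grip (a point): Centre of the black cross grip, a barrel of diameter 28 mm and 30 mm long, its axis and flat ends along the clamp's y, at the end of the handle of this clamp. Shut it is at (44, 0, 155) mm, fully open at (-80, 0, 128) mm in the clamp's frame; between, at (105 sin(0.436 - q), 0, 60 + 105 cos(0.436 - q)) mm for handle angle q. The stem below it is 10 mm thick.
- block_center (a point): Centre of the dark wood block, 36 x 90 x 34 mm, loose in the nest of the clamp under the rubber foot of its arm; long side along the clamp's y. It is at (80, 0, 29) mm in the clamp's frame. It stays where it is.
- spare_catch (a joint): Red safety catch of the other, identical clamp, which is empty: 0 = locked. Leave it alone.
- spare_handle (a joint): Handle of the other, empty clamp: 0 = shut. Leave it alone.

How it is judged (in metres and radians):
On the way, in this order (a step that is already met when the one before it is completed fails the run):
1. the red catch of the clamp with the block is slid aside (past 27 of 35 mm) (value of joint clamp_catch above 0.027 m and value of joint clamp_handle below 0.15 rad), for 0.2 s.
2. its handle is swung back past 1.1 rad (value of joint clamp_handle above 1.1 rad), for 0.2 s.
At the end, for the whole second after the job is handed in: The clamp with the block: catch slid aside past 25 mm of its 35 mm, handle open past 1.1 of its 1.3 rad and at rest; the block within 15 mm of where it lay; the empty clamp still shut (handle under 0.1 rad) with its catch under 12 mm (value of joint clamp_catch above 0.025 m and value of joint clamp_handle above 1.1 rad and velocity of joint clamp_handle below 0.05 rad/s and distance of block_center from where it was at the start of the episode below 0.015 m and value of joint spare_handle below 0.1 rad and value of joint spare_catch below 0.012 m); the robot touches nothing.
It fails at once if the handle is forced past 0.15 rad while the catch is still in its way (value of joint clamp_handle above 0.15 rad and value of joint clamp_catch below 0.018 m).
It fails at once if the empty clamp is unlocked or opened (value of joint spare_catch above 0.012 m or value of joint spare_handle above 0.1 rad).
It fails at once if the block is shifted in its nest by more than 15 mm (distance of block_center from where it was at the start of the episode above 0.015 m).
It also fails if it takes over 42 s, if anything falls off the work surface, if the arm or the gripper's body presses on something with over 40 N, if the wrist force passes 120 N, or if a joint passes its speed limit or range.

## Working session

There is one attempt and no reset: what is moved stays moved. The work goes in short steps, Python scripts to look and compute and a shell command to move; the robot and the scene stay as the last step left them, time stands still between calls to the robot, and variables do not carry over. Pictures are saved under pics/ and viewed, at most 10 in all, crops included, and the job is handed in when it is done.

```bash
mkdir -p pics; ls; python3 - <<'E'
from workcell import bot
import cv2,numpy as np
print(bot.observe(),bot.grip_point_offset)
for n in("scene","top"):
    d=bot.camera(n);cv2.imwrite(f"pics/{n}0.png",d["color"]);np.savez(f"{n}0.npz",**d)
    R=cv2.Rodrigues(np.array(d["rvec"]))[0];print(n,-R.T@np.array(d["tvec"]).ravel(),R[2])
E
```

```text
pics
{'clock': 0.0, 'qpos': array([-7.25144467e+01,  7.13411416e+00,  9.46319480e+01, -7.62868601e-04,
        7.83508846e+01, -4.73202421e+00]), 'qvel': array([ 0.01436675, -0.04663964, -0.04198103,  0.081011  ,  0.02118454,
       -0.03760307]), 'effort': array([ 3.69763177e-05, -4.17601097e+01, -3.59933496e+01,  7.74354162e-02,
        4.90385550e-02, -1.75425021e-04]), 'eef_pos': array([ 0.24568773, -0.60152202,  0.40350168]), 'tcp_rot': array([-1.79883390e+02, -8.90328798e-03,  2.22177232e+01]), 'ft_force': array([ 0.53736902, -0.17253497, -0.33898734]), 'torque': array([ 0.0380304 ,  0.0451288 , -0.00792047]), 'finger_force': 0.0, 'opening': 0.0952510463901714} 0.1713
scene [ 0.13810845 -0.84845211  0.9781692 ] [ 0.36946775  0.57891943 -0.72687404]
top [ 0.49549815 -0.13770786  1.03909763] [ 1.11470679e-01 -9.71877219e-04 -9.93767248e-01]
```

View pics/top0.png

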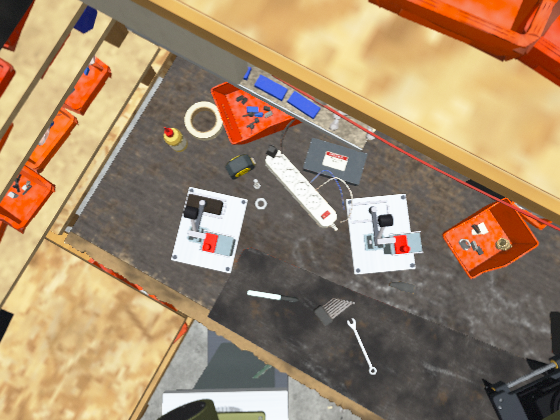

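View pics/scene0.png

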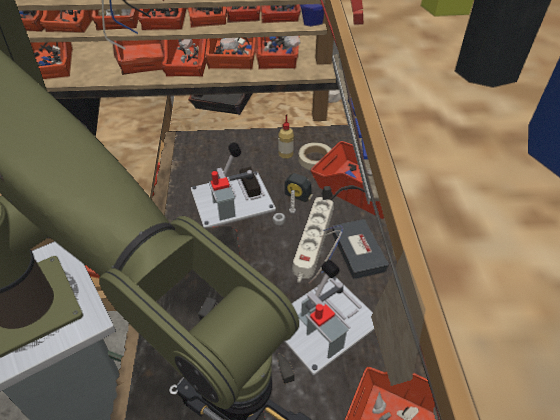

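The clamp with the dark block is the left one in the top view: block near (205,205), grip (190,211), red catch (211,243). The empty clamp is on the right, near (385,235). In the scene view the block clamp is at the back, with its knob near (215,176), grip (235,150) and block (250,183).

```bash
cat > h.py <<'E'
import cv2,numpy as np
def cloud(d):
    K=d["intrinsics"];D=d["D"];R=cv2.Rodrigues(d["rvec"])[0];t=d["tvec"].reshape(3)
    v,u=np.mgrid[:420,:560];p=cv2.undistortPoints(np.stack([u,v],-1).reshape(-1,1,2).astype(float),K,D).reshape(420,560,2)
    r=np.concatenate([p,np.ones((420,560,1))],-1)
    W=(r*d["range_z"][...,None]-t)@R
    rays=r@R; C=-R.T@t
    return W,rays,C
def onz(rays,C,z): return C+rays*((z-C[2])/rays[...,2])[...,None]
E
python3 - <<'E'
import cv2,numpy as np
from h import *
d=np.load("top0.npz");W,r,C=cloud(d);c=d["color"].astype(int);b,g,rd=c[...,0],c[...,1],c[...,2]
box=np.zeros((420,560),bool);box[180:280,165:255]=1
P=onz(r,C,0.012)
pl=(box&(c.min(-1)>165)&(abs(W[...,2]-.012)<.012))
pts=P[pl][:,:2].astype(np.float32);rc=cv2.minAreaRect(pts*1000);print("plate",pl.sum(),rc,cv2.boxPoints(rc))
red=box&(rd>150)&(g<80)&(b<80)
z=W[...,2]
print("redz",np.percentile(z[red],[5,25,50,75,95,99]))
k=red&(z>.118);print("knob",k.sum(),W[k].mean(0),W[k].min(0),W[k].max(0),np.argwhere(k).mean(0))
k=red&(z<.11)&(z>.09);print("carriage",W[k].mean(0),W[k].min(0),W[k].max(0))
dk=box&(c.max(-1)<50)&(z>.135);print("grip",dk.sum(),W[dk].mean(0),W[dk].min(0),W[dk].max(0))
dk=box&(c.max(-1)<110)&(z>.035)&(z<.055);print("block",dk.sum(),np.median(W[dk],0))
E
```

```text
plate 2813 ((581.79345703125, 29.21234130859375), (169.98760986328125, 239.71824645996094), 76.16445922851562) [[445.08685  -24.652859]
 [677.8499   -81.97807 ]
 [718.50006   83.077545]
 [485.737    140.40276 ]]
redz [0.09665888 0.09866751 0.09982407 0.10302101 0.13554216 0.13689827]
knob 40 [0.51472967 0.02401873 0.13380959] [0.50887677 0.0178976  0.12073538] [0.52055696 0.0321144  0.13850761] [246.5 206.5]
carriage [0.52731321 0.02036868 0.09949955] [0.50438376 0.00466632 0.09455833] [0.5476635  0.03909562 0.109756  ]
grip 106 [0.59094059 0.05122948 0.1723836 ] [ 0.49549815 -0.13770786  0.15386629] [0.60730296 0.07016673 1.03909763]
block 404 [0.62725897 0.03769901 0.04491277]
```

```bash
python3 - <<'E'
import cv2,numpy as np
from h import *
d=np.load("top0.npz");W,r,C=cloud(d);c=d["color"].astype(int);z=W[...,2]
box=np.zeros((420,560),bool);box[180:280,165:255]=1
m=(box&(c.min(-1)>150)&(abs(z-.012)<.01)).astype(np.uint8)
n,l,s,_=cv2.connectedComponentsWithStats(m);i=1+s[1:,4].argmax()
cs,_=cv2.findContours((l==i).astype(np.uint8),0,2);cc=max(cs,key=cv2.contourArea).reshape(-1,2)
P=onz(r,C,0.012);pts=(P[cc[:,1],cc[:,0]][:,:2]*1000).astype(np.float32)
rc=cv2.minAreaRect(pts);print(s[i],rc,cv2.boxPoints(rc))
dk=box&(c.max(-1)<60)&(z>.14)&(z<.18);print("grip",dk.sum(),W[dk].mean(0),W[dk].min(0),W[dk].max(0))
bx=cv2.boxPoints(rc)
yaw=np.deg2rad(rc[2]);yaw=yaw-np.pi/2 if yaw>np.pi/4 else yaw
R=np.array([[np.cos(yaw),-np.sin(yaw)],[np.sin(yaw),np.cos(yaw)]])
o=np.array(rc[0])-R@[20,-24];print("yaw",np.rad2deg(yaw),"origin",o)
for nme,p in dict(knob0=(-24,-45),grip=(44,0),gripopen=(-80,0),block=(80,0)).items(): print(nme,o+R@p)
print("knob in clamp",R.T@(np.array([514.7,24.0])-o), "grip",R.T@(W[dk].mean(0)[:2]*1000-o))
E
```

```text
[ 171  187   77   86 2825] ((563.0249633789062, 38.320777893066406), (161.0992431640625, 199.3386993408203), 76.2295913696289) [[447.047    -16.189156]
 [640.6561   -63.638115]
 [679.0029    92.83071 ]
 [485.3938   140.27966 ]]
grip 154 [0.59224561 0.0535639  0.16508233] [0.57881031 0.03841249 0.15386629] [0.60730296 0.07016673 0.17182084]
yaw -13.770408630371097 origin [549.31258129  66.39159152]
knob0 [515.29097099  28.3977758 ]
grip [592.04790447  55.91818936]
gripopen [471.61199369  85.43414089]
block [627.01316889  47.34904214]
knob in clamp [-23.52717413 -49.41204198] grip [44.75241946 -2.23955537]
```

```bash
python3 -m inch '0.03 -0.03 0 0 1;0.04 -0.04 0 0 1;0.04 -0.04 0 0 1;0.04 -0.04 0 0 1;0.04 -0.04 0 0 1;0.04 -0.04 0 0 1;0.04 -0.04 0 0 1;0.04 -0.04 0 0 1;0.04 -0.04 0 0 1;0.03 -0.03 0 0 1'
python3 -m inch '0 0 0 -9 1;0 0 0 -9 1;0 0 0 -9 1;0 0 0 -9 1;0 0 0 -9 1;0 0 0 -9 1;0 0 0 0 1;0 0 0 0 1'
cat >> h.py <<'E'
o=np.array([.5493,.0664]);YAW=np.deg2rad(-13.77)
def go(cx,cy,cz):
    "shift in tool axes from measured pose to put the grasp point at clamp point (mm)"
    from workcell import bot
    from scipy.spatial.transform import Rotation as Ro
    s=bot.observe();R=Ro.from_euler("xyz",s["tcp_rot"],degrees=True).as_matrix()
    c,n=np.cos(YAW),np.sin(YAW)
    p=np.array([*(o+np.array([[c,-n],[n,c]])@[cx/1000,cy/1000]),cz/1000])
    g=s["eef_pos"]+R[:,2]*bot.grip_point_offset
    print("shift",(R.T@(p-g)).round(4),"rot",s["tcp_rot"].round(2),"F",s["ft_force"].round(1),"t",s["clock"],"q6",s["qpos"][5].round(1),"open",s["opening"])
    q=g[:2]-o;print("grasp in clamp mm",(np.array([[c,n],[-n,c]])@q*1000).round(1),g[2]*1000)
E
python3 -c "
from h import *;go(-24,-49,127)"
```

```text
clock: 1.35
eef_pos: [0.4541, -0.1041, 0.4044]
tcp_rot: [-180.0, 0.0, 22.3]
ft_force: [-1.1, -0.3, -0.2]
opening: 0.0952
finger_force: 0.0
clock: 2.35
eef_pos: [0.4538, -0.1062, 0.4045]
tcp_rot: [-180.0, 0.0, 76.1]
ft_force: [1.5, -0.7, -0.2]
opening: 0.095
finger_force: 0.0
shift [0.1415 0.0275 0.1062] rot [-179.97    0.     76.09] F [ 1.5 -0.7 -0.2] t 2.35 q6 -5.9 open 0.09497654176257958
grasp in clamp mm [ -51.8 -190.4] 233.19976867906342
```

```bash
python3 -m inch '0.04 0.007 0 0 1;0.05 0.01 0 0 1;0.05 0.01 0 0 1;0 0 0.03 0 1;0 0 0.03 0 1;0 0 0 0 1;0 0 0 0 1'
python3 - <<'E'
from h import *;from workcell import bot
go(-24,-49,127)
a=[]
for n,(y,x) in dict(top=(180,150),scene=(120,160)).items():
    d=bot.camera(n);a.append(cv2.resize(d["color"][y:y+110,x:x+130],None,fx=3,fy=3))
cv2.imwrite("pics/a.png",np.hstack(a))
E
```

```text
clock: 3.22
eef_pos: [0.5138, 0.0231, 0.3459]
tcp_rot: [179.9, -0.0, 76.2]
ft_force: [-0.5, -0.1, 0.0]
opening: 0.0952
finger_force: 0.0
shift [ 0.0014 -0.0001  0.0476] rot [ 1.7992e+02 -2.0000e-02  7.6170e+01] F [-0.5 -0.1  0. ] t 3.225 q6 10.4 open 0.0952089493127174
grasp in clamp mm [-24.  -50.4] 174.59688326478013
```

View pics/a.png

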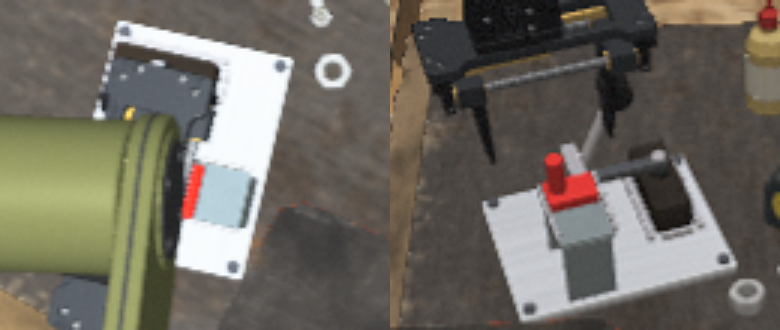

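The scene crop shows the knob (555,170) between the two fingers, and the right finger passing in front of the grip (615,90). I'll descend and grip it.

```bash
python3 -m inch '0.001 0 0.02 0 1;0 0 0.02 0 1;0 0 0.007 0 1;0 0 0 0 1;0 0 0 0 -1;0 0 0 0 -1;0 0 0 0 -1;0 0 0 0 -1;0 0 0 0 -1;0 0 0 0 -1' 20
python3 -c "
from h import *;go(-24,-83,127)"
```

```text
clock: 4.58
eef_pos: [0.5137, 0.0243, 0.2977]
tcp_rot: [-180.0, -0.0, 76.2]
ft_force: [-0.2, -0.1, 0.4]
opening: 0.0406
finger_force: 0.0
shift [-0.0336  0.0006 -0.0006] rot [-180.     -0.     76.22] F [-0.2 -0.1  0.4] t 4.575 q6 10.5 open 0.040646649774828375
grasp in clamp mm [-24.6 -49.4] 126.4393062005962
```

```bash
python3 -m inch '0 0 0 0 -1;0 0 0 0 -1;0 0 0 0 -1;0 0 0 0 -1;0 0 0 0 -1;0 0 0 0 -1'
python3 -m inch '-0.003 0 0 0 -1;-0.005 0 0 0 -1;-0.005 0 0 0 -1;-0.005 0 0 0 -1;0 0 0 0 -1'
```

```text
clock: 5.32
eef_pos: [0.5148, 0.0239, 0.2979]
tcp_rot: [179.6, -0.0, 76.2]
ft_force: [9.6, -2.1, -6.1]
opening: 0.0155
finger_force: 20.0
clock: 5.95
eef_pos: [0.5105, 0.0061, 0.2978]
tcp_rot: [179.6, -0.0, 76.2]
ft_force: [9.2, -2.2, -6.2]
opening: 0.0155
finger_force: 20.0
```

```bash
python3 -m inch '-0.005 0 0 0 -1;-0.005 0 0 0 -1;-0.003 0 0 0 -1;-0.002 0 0 0 -1;-0.002 0 0 0 -1;0 0 0 0 -1;0 0 0 0 -1'
```

```text
clock: 6.82
eef_pos: [0.5067, -0.0086, 0.2978]
tcp_rot: [179.6, -0.4, 76.2]
ft_force: [12.9, 7.4, -8.4]
opening: 0.0154
finger_force: 20.0
```

The resistance has risen, so the catch is at its stop. I'll release, rise and look.

```bash
python3 -m inch '0.001 0 0 0 0.2;0 0 0 0 0.2;0 0 0 0 0.2;0 0 0 0 0.2;0 0 0 0 0.2;0 0 0 0 0.2;0 0 -0.03 0 0.2;0 0 -0.04 0 0.2;0 0 -0.04 0 0.2;0 0 0 0 0.2'
python3 -m inch '0 0 0 10 0;0 0 0 10 0;0 0 0 10 0;0 0 0 10 0;0 0 0 10 0;0 0 0 10 0;0 0 0 10 0;0 0 0 10 0;0 0 0 10 0;0 0 0 0 0'
python3 - <<'E'
from h import *;from workcell import bot
go(44,0,158)
a=[]
for n,(y,x) in dict(top=(180,150),scene=(120,160)).items():
    d=bot.camera(n);a.append(cv2.resize(d["color"][y:y+110,x:x+130],None,fx=3,fy=3))
    np.savez(n+"1.npz",**d)
cv2.imwrite("pics/b.png",np.hstack(a))
E
```

```text
clock: 8.07
eef_pos: [0.5063, -0.0089, 0.4123]
tcp_rot: [179.5, -0.1, 76.2]
ft_force: [1.0, 0.3, -0.7]
opening: 0.0571
finger_force: 0.0
clock: 9.32
eef_pos: [0.5053, -0.0088, 0.4064]
tcp_rot: [180.0, 0.1, -13.7]
ft_force: [-0.6, -0.1, -0.8]
opening: 0.0477
finger_force: 0.0
shift [ 0.0695 -0.0834  0.0769] rot [ 1.7998e+02  1.2000e-01 -1.3660e+01] F [-0.6 -0.1 -0.8] t 9.325 q6 96.6 open 0.04767133245176115
grasp in clamp mm [-25.2 -83.5] 235.06951076704902
```

View pics/b.png

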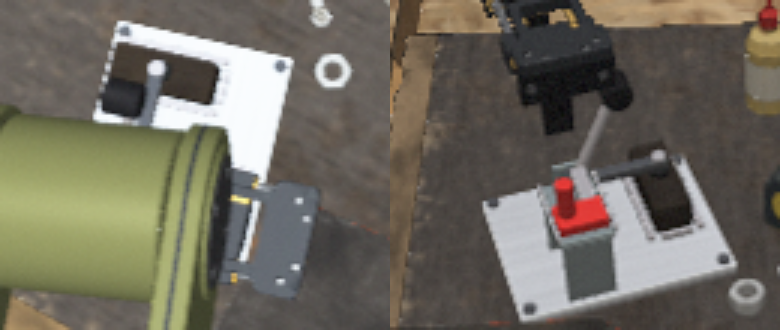

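The catch is slid aside: the carriage and knob have shifted along the bridge toward (570,200) in the scene crop. The handle is still shut, with its grip at (123,97) in the top crop. Next I'll take the grip by its flat ends.

```bash
python3 -m inch '0.035 -0.04 0 0 0.3;0.035 -0.043 0 0 0.3;0 0 0 0 0.3;0 0 0.03 0 0.3;0 0 0.03 0 0.3;0 0 0.016 0 0.3;0 0 0 0 0.3'
python3 -c "
from h import *;go(44,-1,158)"
```

```text
clock: 10.3
eef_pos: [0.5926, 0.0548, 0.3304]
tcp_rot: [180.0, 0.2, -13.8]
ft_force: [-0.1, -0.3, -0.8]
opening: 0.0619
finger_force: 0.0
shift [-0.0004 -0.0001  0.0011] rot [ 1.7996e+02  1.6000e-01 -1.3770e+01] F [-0.1 -0.3 -0.8] t 10.3 q6 103.9 open 0.0619162426405069
grasp in clamp mm [44.4 -1.1] 159.0942380121673
```

```bash
python3 -m inch '0 0 0 0 -1;0 0 0 0 -1;0 0 0 0 -1;0 0 0 0 -1;0 0 0 0 -1;0 0 0 0 -1;0 0 0 0 -1;0 0 0 0 -1' 15
python3 -m inch '-0.0127 0 -0.005 0 -1;-0.0132 0 -0.003 0 -1;-0.0136 0 -0.0015 0 -1;-0.0136 0 0 0 -1;0 0 0 0 -1'
python3 -c "
from h import *;go(-80,-1,131)"
```

```text
clock: 11.3
eef_pos: [0.5935, 0.0548, 0.3324]
tcp_rot: [179.9, -0.0, -13.8]
ft_force: [-2.5, -5.2, 5.5]
opening: 0.0298
finger_force: 15.0
clock: 11.92
eef_pos: [0.5411, 0.0676, 0.3411]
tcp_rot: [179.9, -0.0, -13.8]
ft_force: [-2.5, -4.4, 2.5]
opening: 0.0301
finger_force: 15.0
shift [-0.0718 -0.0001  0.0388] rot [ 1.7992e+02 -1.0000e-02 -1.3770e+01] F [-2.5 -4.4  2.5] t 11.925 q6 105.3 open 0.030145920993483146
grasp in clamp mm [-8.2 -1. ] 169.80626858277674
```

```bash
python3 -m inch '-0.0135 0 0.003 0 -1;-0.0131 0 0.004 0 -1;-0.0125 0 0.0055 0 -1;-0.0117 0 0.007 0 -1;-0.0107 0 0.0085 0 -1;-0.0095 0 0.0095 0 -1;0 0 0 0 -1;0 0 0 0 -1'
python3 -c "
from h import *;go(-80,-1,131)"
```

```text
clock: 12.92
eef_pos: [0.4717, 0.0847, 0.3027]
tcp_rot: [179.9, 0.3, -13.8]
ft_force: [-6.4, -4.0, 2.9]
opening: 0.0301
finger_force: 15.0
shift [0.0004 0.     0.0004] rot [179.9    0.25 -13.77] F [-6.4 -4.   2.9] t 12.925 q6 107.5 open 0.0301044956187611
grasp in clamp mm [-80.4  -1. ] 131.4168775203299
```

Fully back, so I'll let go, rise and retreat, then check.

```bash
python3 -m inch '0 0 0 0 0.3;0 0 0 0 0.3;0 0 0 0 0.3;0 0 0 0 0.3;0 0 0 0 0.3;0 0 -0.03 0 0.3;0 0 -0.05 0 0.3;0 0 -0.05 0 0.3;0 0 0 0 0.3;0 0 0 0 0.3'
python3 -m inch '0 0.05 0 0 0.3;0 0.05 0 0 0.3;0 0.05 0 0 0.3;0 0.05 0 0 0.3;0 0.05 0 0 0.3;0 0.03 0 0 0.3;0 0 0 0 0.3;0 0 0 0 0.3'
python3 - <<'E'
from h import *;from workcell import bot
a=[]
for n,(y,x) in dict(top=(180,150),scene=(120,160)).items():
    d=bot.camera(n);a.append(cv2.resize(d["color"][y:y+110,x:x+130],None,fx=3,fy=3))
    if n=="top":
        W,r,C=cloud(d);c=d["color"];z=W[...,2];b=np.zeros((420,560),bool);b[180:290,165:255]=1
        m=b&(c.max(-1)<60)&(z>.11)&(z<.18);q=W[m].mean(0)[:2]-o;cc,n_=np.cos(YAW),np.sin(YAW)
        print("grip clamp",m.sum(),np.array([[cc,n_],[-n_,cc]])@q,W[m][:,2].max())
cv2.imwrite("pics/c.png",np.hstack(a))
E
```

```text
clock: 14.18
eef_pos: [0.4726, 0.0847, 0.4333]
tcp_rot: [180.0, 0.0, -13.8]
ft_force: [-1.4, -0.3, -0.8]
opening: 0.0623
finger_force: 0.0
clock: 15.18
eef_pos: [0.4061, -0.1867, 0.4324]
tcp_rot: [-179.9, 0.1, -13.8]
ft_force: [0.1, 0.6, 0.0]
opening: 0.0617
finger_force: 0.0
grip clamp 152 [-0.05914323 -0.00149514] 0.15266353633468124
```

View pics/c.png

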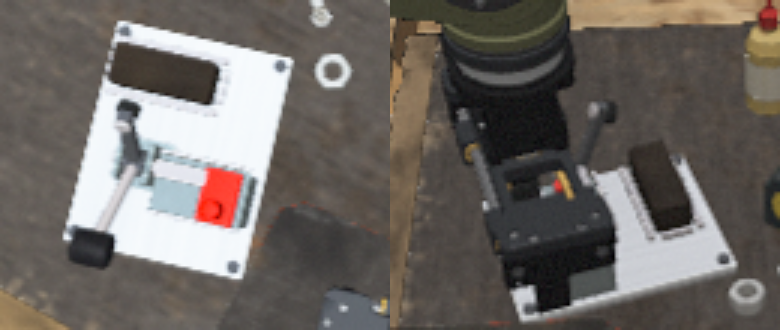

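The top crop shows the clamp open with the arm raised off the block. The grip is back at (90,250), the catch is aside at (220,200), and the block lies in its nest at (165,75). The grip average mixed in the dark foot, so I'll measure the grip alone, then hand in if it passes.

```bash
python3 - <<'E'
from h import *;from workcell import bot
d=bot.camera("top");W,r,C=cloud(d);c=d["color"];z=W[...,2];b=np.zeros((420,560),bool);b[252:275,168:192]=1
m=b&(c.max(-1)<60)&(z>.1)&(z<.18);q=W[m].mean(0)[:2]-o;cc,n=np.cos(YAW),np.sin(YAW)
g=np.array([[cc,n],[-n,cc]])@q;zt=np.percentile(z[m],95)
ang=.436+np.arctan2(-g[0],zt-.014-.06);print(m.sum(),g,zt,ang)
if ang>1.2: print(bot.job_done())
E
```

```text
136 [-0.07160079 -0.00140985] 0.15110506729942597 1.18440050369736
```

```bash
python3 - <<'E'
from h import *;from workcell import bot
d=bot.camera("top");W,r,C=cloud(d);c=d["color"];z=W[...,2];b=np.zeros((420,560),bool);b[245:280,165:195]=1
m=b&(z>.12)&(z<.18)&(c.max(-1)<90);cc,n=np.cos(YAW),np.sin(YAW)
g=(W[m][:,:2]-o)@np.array([[cc,-n],[n,cc]])
print(m.sum(),np.percentile(g,[2,10,50,90,98],axis=0).round(4).tolist(),np.percentile(z[m],[5,25,50,75,95]))
E
```

```text
168 [[-0.0843, -0.0137], [-0.0817, -0.0128], [-0.0711, -0.0013], [-0.0609, 0.0116], [-0.0588, 0.0152]] [0.13674246 0.1445351  0.14733519 0.14930823 0.15117658]
```

The handle reads about 1.19 rad (barrel centre at x −71.5, z 137 mm). That passes but isn't fully back, so I'll nudge it the rest of the way with closed fingers.

```bash
python3 -m inch '0 0 0 0 -1;0 0 0 0 -1;0 0 0 0 -1;0 0 0 0 -1;0 0 0 0 -1;0 0 0 0 -1;0 0 0 0 -1' 10
python3 -m inch '0.01 -0.05 0 0 -1;0.01 -0.05 0 0 -1;0.01 -0.05 0 0 -1;0.01 -0.05 0 0 -1;0 -0.05 0 0 -1;0 -0.028 0 0 -1;0 0 0 0 -1;0 0 0 0 -1'
python3 -c "
from h import *;go(-35,-1,153)"
```

```text
clock: 16.25
eef_pos: [0.4061, -0.1873, 0.4338]
tcp_rot: [180.0, -0.0, -13.8]
ft_force: [-0.8, -0.1, -0.1]
opening: 0.0013
finger_force: 0.0
clock: 17.25
eef_pos: [0.5111, 0.0728, 0.4336]
tcp_rot: [180.0, 0.0, -13.8]
ft_force: [-0.6, 0.2, -0.1]
opening: 0.0007
finger_force: 0.0
shift [ 0.0037 -0.002   0.1093] rot [ 1.7997e+02  1.0000e-02 -1.3790e+01] F [-0.6  0.2 -0.1] t 17.25 q6 105.9 open 0.0006731401873870358
grasp in clamp mm [-38.7  -3. ] 262.337927390257
```

```bash
python3 -m inch '0.004 -0.002 0.03 0 -1;0 0 0.03 0 -1;0 0 0.03 0 -1;0 0 0.019 0 -1;0 0 0 0 -1;0 0 0 0 -1'
python3 -m inch '-0.005 0 0 0 -1;-0.005 0 0 0 -1;-0.004 0 0 0 -1;-0.003 0 0 0 -1;-0.003 0 0 0 -1;0 0 0 0 -1;0 0 0 0 -1'
python3 -c "
from h import *;go(-57,-1,153)"
```

```text
clock: 18.0
eef_pos: [0.516, 0.074, 0.3261]
tcp_rot: [-180.0, -0.1, -13.8]
ft_force: [0.3, 0.5, 0.6]
opening: 0.0004
finger_force: 0.0
clock: 18.88
eef_pos: [0.4963, 0.079, 0.3251]
tcp_rot: [-180.0, -0.0, -13.8]
ft_force: [1.7, -1.3, 0.1]
opening: 0.0007
finger_force: 1.2
shift [-0.0026  0.0007  0.0008] rot [-1.7999e+02 -4.0000e-02 -1.3790e+01] F [ 1.7 -1.3  0.1] t 18.875 q6 106.7 open 0.0006773858368844071
grasp in clamp mm [-54.4  -0.3] 153.75588122081876
```

```bash
python3 -m inch '-0.003 0 0 0 -1;-0.003 0 0 0 -1;0 0 0 0 -1;0 0 0 0 -1'
python3 -m inch '-0.003 0 0 0 -1;-0.002 0 0 0 -1;0 0 0 0 -1;0 0 0 0 -1'
```

```text
clock: 19.38
eef_pos: [0.4921, 0.0801, 0.3272]
tcp_rot: [-179.9, -0.6, -13.8]
ft_force: [10.7, -2.7, 1.7]
opening: 0.001
finger_force: 4.1
clock: 19.88
eef_pos: [0.4884, 0.0812, 0.3293]
tcp_rot: [-179.9, -0.9, -13.8]
ft_force: [12.5, -3.2, 5.6]
opening: 0.0004
finger_force: 5.7
```

The force rises to about 12 N, so the handle is at its stop. I'll back off and retreat.

```bash
python3 -m inch '0.01 0 0 0 -1;0.01 0 0 0 -1;0 0 -0.03 0 -1;0 0 -0.04 0 -1;0 0 -0.04 0 -1;0 0 0 0 -1'
python3 -m inch '0 0.05 0 0 -1;0 0.05 0 0 -1;0 0.05 0 0 -1;0 0.05 0 0 -1;0 0.05 0 0 -1;0 0.03 0 0 -1;0 0 0 0 -1;0 0 0 0 -1'
python3 - <<'E'
from h import *;from workcell import bot
d=bot.camera("top");W,r,C=cloud(d);c=d["color"];z=W[...,2];b=np.zeros((420,560),bool);b[245:280,165:195]=1
m=b&(z>.12)&(z<.18)&(c.max(-1)<90);cc,n=np.cos(YAW),np.sin(YAW)
g=(W[m][:,:2]-o)@np.array([[cc,-n],[n,cc]])
lo,hi=np.percentile(g[:,0],[2,98]);zt=np.percentile(z[m],95);print(lo,hi,zt,.436+np.arctan2(-(lo+hi)/2,zt-.074))
cv2.imwrite("pics/d.png",d["color"][150:300,150:450])
E
```

```text
clock: 20.62
eef_pos: [0.5055, 0.0769, 0.4379]
tcp_rot: [-179.9, -0.3, -13.8]
ft_force: [-0.3, -0.5, 0.5]
opening: 0.0003
finger_force: 0.0
clock: 21.62
eef_pos: [0.4382, -0.1946, 0.4333]
tcp_rot: [-179.9, 0.1, -13.8]
ft_force: [0.2, -0.3, -0.0]
opening: 0.0005
finger_force: 0.0
-0.09230914152578194 -0.06702469312059617 0.14234303871355433 1.2977569555430657
```

View pics/d.png

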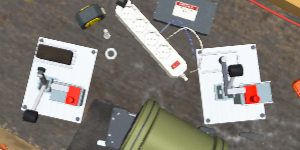

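The handle now reads 1.298 rad. The picture shows the block in its nest (55,55), the catch aside (75,95), the grip fully back (30,115), and the spare clamp on the right unchanged (235,80).

```bash
python3 -c "
from workcell import bot;print(bot.job_done())"
```

```text
the job is handed in; nothing more can be done
None
```

The job is handed in, though the judge returned no verdict: the block clamp's catch is slid to its stop, its handle reads about 1.3 rad (fully open), the block lies in its nest, and the empty clamp was not touched.

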